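# Level the plate-casting platform with a spirit level and hold it pressed

### The arm

A 6-joint arm with a two-finger parallel gripper is mounted at the origin on the work surface. World frame = base frame: x ahead of the robot, y to its left, z up, the work surface at z = 0. Lengths are in m, angles in rad, forces in N, time in s.
With the tool pointing down it reaches from about 0.25 to 0.775 m from the base axis. Payload 4 kg.
Tool frame: the origin (TCP) lies midway between the tips of the shut fingers; the grasp point (between the pads) lies 19 mm behind it (robot.hold_point_z is the distance from the TCP to the grasp point, in m); z points along the fingers, y is the line along which they close (so a half turn about z gives the same grasp; the last joint's range is limited). The gripper opens to 94 mm and grips with 3 to 60 N. Pads are 16 mm wide; open, the fingers measure 119 mm over their backs; the gripper's body (75 mm by 177 mm) begins 78 mm behind the grasp point.
Start: joints at [1.127, 0.087, 1.371, -0, 1.684, -0.103], TCP at [0.184, 0.518, 0.206] pointing down, gripper open.
Joint ranges: [-3.1, 3.1], [-0.76, 2.03], [0.27, 2.55], [-1.08, 4.22], [0.17, 2.65], [-2.57, 2.57]. Speed limits (rad/s): [2.79, 2.79, 3.14, 3.14, 3.14, 3.14].

### API

Orientations are given as [roll, pitch, yaw] about the fixed x, y, z axes, in that order (R = Rz(yaw) Ry(pitch) Rx(roll)).
In Python, from bench import readout, imaging, robot gives the robot as it stands.
- The arm moves only by the tool carry_out, never from a script. Its argument "motion" is text: rows parted by semicolons, each of 7 numbers parted by spaces: the shift along the tool's x, y, z each as a share of 200 mm, from -1 to 1, then the turn, a rotation vector about the tool's x, y, z each as a share of 120 degrees, from -1 to 1, then the opening, from 0 (shut) to 1 (fully open). A call has 1 to 12 rows; each row shifts and turns the commanded pose from where the row before left it, along the tool's axes as they then stand; what a row does not reach is not made up. A row lasts 1/8 s, in which the tool goes at most 62.5 mm and 10.7 degrees, less where a joint would pass 70% of its speed; a pose out of reach is approached as far as the arm can. A call with a number of a shift or a turn outside -1 to 1 is refused whole. A call with a gripper value outside its range is refused whole. The fingers move at their own pace and stop on an object; the grip force is fixed at half the most. Time passes only in rows, so rows that do not move let the fingers close. It gives the time, the measured TCP pose, the force, the opening and the grip force at its end, in the units of the state.
- readout.get_obs(): the state, without advancing time (a new reading comes with each control period).
- imaging.snapshot(name): name is "scene" or "side" or "wrist"; returns a dict with "pixels" (480x640x3 uint8, red, green, blue), "fx", "fy", "cx", "cy" (pixels), "R" (3x3) and "t" (3): a world point X has camera coordinates R X + t. Camera axes: x right, y down, z forward; pixel columns grow to the right and rows downward; lengths in m; the calibration is good to about 2 mm. A picture is of the moment at which its call begins. There is no depth.
- robot.close_job(): hands the job in; it is judged then, once.
The state is a dict: "time": time; "joint_positions": joint angles; "qvel": joint speeds; "joint_torque": joint torques, N m; "tool_pos": TCP position; "ee_rot": TCP orientation; "wrist_force": force on the tool from outside, world axes, zero at the start; "wrist_torque": the same for the moment, N m; "width": finger opening in m; "finger_force": force on a finger pad.
Only numpy, scipy, OpenCV 4.12 (cv2) and the standard library are available. Lean on these libraries where they do the work, as an engineer would, in place of code of your own. Each camera call takes 0.05 s, during which the arm holds its last target. There are 200 camera calls.

### The job

Pick up the red spirit level, set it gently on the casting platform, lying lengthwise in the middle of the plate clear of the knob, and let go; then turn the black knob of the platform's levelling foot until the bubble comes to rest between the two black lines. Let go of the knob and press down on top of the level with the fingertips, squarely and firmly (about a kilogram's weight), to settle the platform on its feet and see that the bubble stays between the lines. Finish while still pressing, and leave the glassware and other things on the bench alone.

Things in the scene. Friction and masses are not known exactly. Their poses are not given: they have to be found in the camera images.
- stand: The casting platform's feet, fixed to the bench: two plain feet under the plate's +y end, one levelling-screw foot under its -y end. Origin: on the bench, under the middle of the plate; z up, y along the plate's length, from the screw end (-y) to the plain feet (+y).
- plate: Light grey plate of the platform, 160 x 300 x 10 mm (x, y, z), top about 60 mm above the bench, with 6 x 6 mm rails along its long edges. Origin at its underside between the plain feet, 125 mm towards +y from its middle. It tilts there only by turning the screw (by up to about 0.5 degrees) and does not yield to a press; it starts with the screw end low, 1.0 to 3.1 rad of the knob short of level.
- plate_top (a point): Middle of the plate's top face, about 60 mm above the bench; z is the plate's normal, y its length.
- knob_grip (a point): Centre of the round black knob of the levelling screw: 44 mm across, 72 to 102 mm above the bench (12 mm clear of the plate), axis upright; this point at 87 mm. On the plate's centre line, 120 mm towards -y from its middle. Turns without rising, friction about 0.06 N m, stays where left. Clockwise from above raises the screw end, 4 mm a turn, which moves the bubble about 5.2 mm a radian.
- level: Red spirit level with a flat base, 150 x 24 x 40 mm (x, y, z), about 0.3 to 0.5 kg, lying on the bench. Origin: centre of its underside; x along its length, z up. In the middle of its top, in a 46 mm window, lies a yellow-green vial (top 2 mm below the level's top) with two black lines 17 mm apart; on either side the top is a solid flat 52 mm long.
- bubble (a joint): Whitish bubble, 12 mm long, in the level's vial: its offset in m from mid-vial along the level's own +x; 0 is centred, within about 0.002 it is between the lines, the travel ends at 0.0165. It floats to the higher end, 2 mm for each 0.001 rad of slope, and takes about 1.5 s to settle.
- flask: Conical glass flask with blue-green filling, 84 mm across, 136 mm high; origin at the centre of its underside. Leave alone.
- wash_bottle: White wash bottle with red cap and spout, 60 mm across, about 175 mm high; origin at the centre of its underside. Leave alone.
- bulb: Red rubber pipette bulb standing on its flat end, 56 mm across, 80 mm high; origin at the centre of its underside. Leave alone.
There are look-alikes about, which are no part of the job. Of the things that look like the level, take the one that is farthest to the robot's right at the start.

How it is judged:
By the outcome, as a careful person would: the job done as asked, in the order asked, and still so for the second after the job is handed in, while the arm keeps its last pose, push and grip.
It also fails if it takes over 69 s, if anything falls off the work surface, if the arm or the gripper's body presses on something with over 40 N, if the wrist force passes 120 N, or if a joint passes its speed limit or range.

## Working session

There is one attempt and no reset: what is moved stays moved. The work goes in short steps, Python scripts to look and compute and a tool call to move; the robot and the scene stay as the last step left them, time stands still between calls to the robot, and variables do not carry over. Pictures are saved under pics/ and viewed, at most 10 in all, crops included, and the job is handed in when it is done.

Besides the shell and the picture viewer there is one more tool, called after "Request:" by a JSON object that holds its "name" and its "arguments", one argument or row to a line. carry_out: Moves the arm, as the interface text tells. Its arguments: {"type":"object","properties":{"motion":{"type":"string"}},"required":["motion"]}

```bash
mkdir -p pics; ls; python3 - <<'E'
from bench import readout, imaging, robot
import cv2,numpy as np
o=readout.get_obs();print({k:np.round(v,3).tolist() for k,v in o.items()}, robot.hold_point_z)
for n in ("scene","side"):
    s=imaging.snapshot(n);cv2.imwrite(f"pics/{n}0.png",s["pixels"][:,:,::-1]);print(n,s["fx"],s["fy"],s["cx"],s["cy"],np.round(s["R"],3).tolist(),s["t"], "cam",-np.array(s["R"]).T@s["t"])
E
```

```text
pics
{'time': 0.0, 'joint_positions': [1.127, 0.088, 1.372, -0.0, 1.684, -0.103], 'qvel': [0.001, -0.0, -0.002, -0.001, -0.002, 0.0], 'joint_torque': [0.001, -34.016, -30.243, 0.072, 0.033, -0.0], 'tool_pos': [0.184, 0.518, 0.204], 'ee_rot': [-3.139, -0.0, 2.801], 'wrist_force': [-0.061, -0.746, 0.256], 'wrist_torque': [0.021, -0.005, 0.022], 'finger_force': 0.0, 'width': 0.094} 0.0188
scene 510.14729853155666 510.14729853155666 318.068770771498 244.23670932340696 [[0.639, 0.769, 0.01], [0.597, -0.487, -0.638], [-0.486, 0.413, -0.77]] [-0.32394814 -0.25883776  1.60254249] cam [ 1.14007021 -0.5390376   1.07226872]
side 441.83091516070715 441.83091516070715 321.32713693409073 245.33034007156698 [[-0.997, -0.078, 0.019], [-0.062, 0.591, -0.805], [0.051, -0.803, -0.594]] [0.52540915 0.09756772 1.01863931] cam [0.47751    0.80147938 0.67291551]
```

View pics/scene0.png

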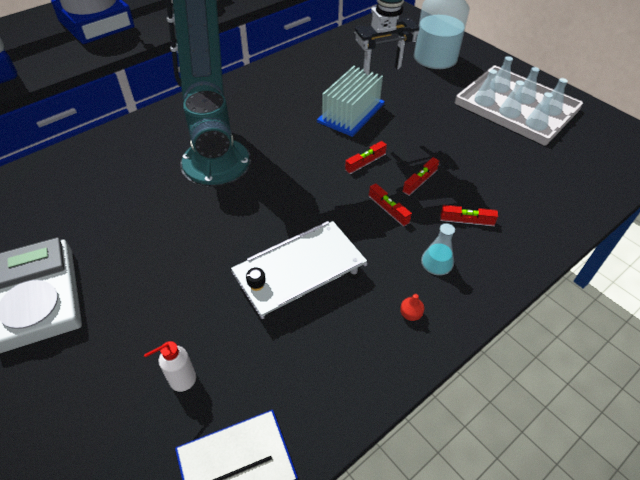

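View pics/side0.png

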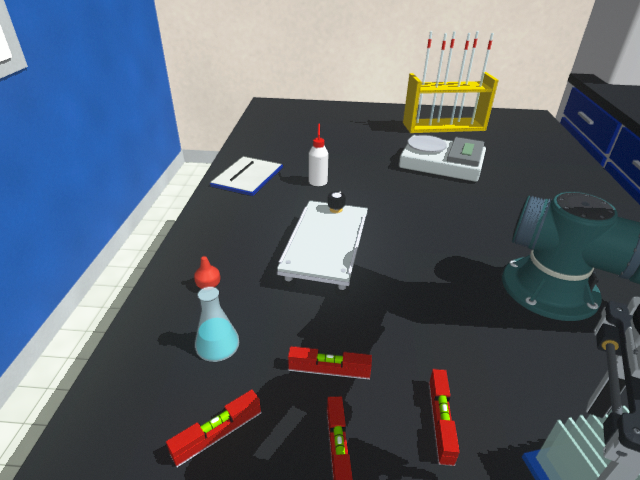

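The scene shows four red levels at px (366,157), (421,176), (390,204) and (469,215). The plate is around (300,268) with the knob at (256,278). In the side view, the level nearest the plate, at (330,362), looks like the rightmost. I'll measure next.

```bash
cat > h.py <<'E'
from bench import readout, imaging, robot
import cv2,numpy as np
def ray(s,p,z):
    p=np.atleast_2d(np.asarray(p,float));R=np.array(s["R"]);c=-R.T@np.array(s["t"])
    d=np.c_[(p[:,0]-s["cx"])/s["fx"],(p[:,1]-s["cy"])/s["fy"],np.ones(len(p))]@R
    return c+d*((z-c[2])/d[:,2])[:,None]
def tri(s1,p1,s2,p2):
    A=[];b=[]
    for s,p in((s1,p1),(s2,p2)):
        R=np.array(s["R"]);c=-R.T@np.array(s["t"]);d=R.T@[(p[0]-s["cx"])/s["fx"],(p[1]-s["cy"])/s["fy"],1];d/=np.linalg.norm(d)
        P=np.eye(3)-np.outer(d,d);A.append(P);b.append(P@c)
    return np.linalg.lstsq(np.vstack(A),np.hstack(b),rcond=None)[0]
def proj(s,X):
    q=np.array(s["R"])@X+np.array(s["t"]);return np.array([s["fx"]*q[0]/q[2]+s["cx"],s["fy"]*q[1]/q[2]+s["cy"]])
def hsv(s): return cv2.cvtColor(s["pixels"],cv2.COLOR_RGB2HSV)
def blobs(m,amin):
    cs,_=cv2.findContours(m.astype(np.uint8),cv2.RETR_EXTERNAL,cv2.CHAIN_APPROX_NONE)
    return [c[:,0,:] for c in cs if cv2.contourArea(c)>amin]
def rect(s,c,z):
    w=ray(s,c,z)[:,:2];(cx,cy),(a,b),t=cv2.minAreaRect((w*1000).astype(np.float32))
    if a<b:a,b,t=b,a,t+90
    return np.round([cx,cy,a,b,t%180],1)
E
python3 - <<'E'
from h import *
for n in("scene","side"):
    s=imaging.snapshot(n);h=hsv(s);H,S,V=[h[:,:,i] for i in range(3)]
    print(n)
    red=((H<8)|(H>172))&(S>150)&(V>60); yg=(H>25)&(H<60)&(S>130)&(V>90)
    m=cv2.morphologyEx((red|yg).astype(np.uint8),cv2.MORPH_CLOSE,np.ones((5,5)))
    for c in blobs(m,250): print("red",c.mean(0).round(),rect(s,c,.04))
    k=cv2.morphologyEx(yg.astype(np.uint8),cv2.MORPH_CLOSE,np.ones((7,7)))
    for c in blobs(k,12): print("vial",c.mean(0).round(1),ray(s,c.mean(0),.036).round(4))
    wh=(S<40)&(V>150)
    for c in blobs(wh,3000):
        print("white",c.mean(0).round(),rect(s,c,.06), cv2.approxPolyDP(cv2.convexHull(c),5,True)[:,0].tolist())
E
```

```text
scene
red [162. 351.] [ 502.5 -449.5   72.4   44.6   42.7]
red [412. 307.] [779.9  65.2  75.9  52.6 134.4]
red [469. 214.] [669.9 409.2 155.8  59.3  42.8]
red [390. 204.] [499.6 267.  172.2  50.9 177.9]
red [420. 175.] [475.2 423.6 185.9  40.2  98.8]
red [365. 156.] [309.6 354.3 178.4  52.9  89. ]
vial [469.8 211.8] [[0.6637 0.4209 0.036 ]]
vial [388.9 200.6] [[0.4896 0.2762 0.036 ]]
vial [422.8 171.5] [[0.467  0.4412 0.036 ]]
vial [366.6 152.9] [[0.2985 0.3685 0.036 ]]
white [241. 457.] [ 816.2 -461.9  191.1  138.    72.8] [[295, 478], [185, 479], [178, 448], [271, 412]]
white [ 42. 295.] [ 173.3 -604.7  256.7  159.2  162.7] [[64, 240], [73, 318], [0, 341], [0, 292]]
white [295. 267.] [518.  -74.8 305.2 166.2  82.7] [[366, 260], [262, 314], [231, 268], [327, 221]]
white [514.  99.] [439.6 942.5 340.8 265.6   8.6] [[457, 95], [495, 65], [582, 103], [545, 137]]
white [567.  41.] [ 231.9 1392.9  905.4  696.6  118.3] [[639, 118], [466, 31], [465, 0], [639, 0]]
side
red [338. 439.] [468.9 428.1 135.   26.2  98.7]
red [213. 427.] [657.1 427.6 153.   44.9  42.7]
red [443. 416.] [302.6 374.5 170.4  32.2  89.1]
red [330. 362.] [491.8 289.4 150.   50.9 177.6]
red [206. 274.] [778.2  65.9 110.   53.5 105. ]
red [449. 103.] [   17.7 -1243.3   936.6   435.8    82.8]
vial [338.9 440.3] [[0.467  0.4349 0.036 ]]
vial [215.1 421.4] [[0.662 0.421 0.036]]
vial [443.8 407.8] [[0.2991 0.3638 0.036 ]]
vial [329.4 358.4] [[0.4912 0.2807 0.036 ]]
vial [449.2 102.8] [[ 0.0563 -1.17    0.036 ]]
white [324. 241.] [524.2 -60.9 318.4 163.3  82.1] [[309, 201], [367, 208], [347, 285], [278, 274]]
white [267. 149.] [ -296.5 -1964.2  4350.8  4319.7    13. ] [[594, 0], [555, 117], [0, 472], [0, 378], [155, 0]]
```

Target level: (0.490, 0.279), axis at 177.7°. It has the lowest y of the four. The plate is about (0.519, -0.071), with its axis at 82.5°.

Request:
{"name": "carry_out", "arguments": {
  "motion": "-0.23 -0.077 0 0 0 0 1; -0.23 -0.077 0 0 0 0 1; -0.23 -0.077 0 0 0 0 1; -0.23 -0.077 0 0 0 0 1; -0.23 -0.077 0 0 0 0 1; -0.23 -0.077 0 0 0 0 1; -0.23 -0.077 0 0 0 0 1; -0.23 -0.077 0 0 0 0 1; 0 0 0 0 0 -0.071 1; 0 0 0 0 0 -0.071 1; 0 0 0 0 0 0 1"
}}

```text
time: 1.58
tool_pos: [0.4895, 0.279, 0.2051]
ee_rot: [-3.141, -0.001, 3.096]
wrist_force: [-0.2, -0.4, -0.2]
width: 0.0941
finger_force: 0.0
```

```bash
python3 - <<'E'
from h import *
s=imaging.snapshot("wrist");cv2.imwrite("pics/w1.png",s["pixels"][:,:,::-1])
h=hsv(s);H,S,V=[h[:,:,i] for i in range(3)]
red=((H<8)|(H>172))&(S>150)&(V>60); yg=(H>25)&(H<60)&(S>130)&(V>90)
m=cv2.morphologyEx((red|yg).astype(np.uint8),cv2.MORPH_CLOSE,np.ones((9,9)))
for c in blobs(m,400): print("red",c.mean(0).round(),rect(s,c,.04))
k=cv2.morphologyEx(yg.astype(np.uint8),cv2.MORPH_CLOSE,np.ones((15,15)))
for c in blobs(k,50): print("vial",c.mean(0).round(1),ray(s,c.mean(0),.036).round(4))
print("cam",-np.array(s["R"]).T@s["t"])
E
```

```text
red [421. 351.] [621.9 373.4  74.1  19.1  24.6]
red [496. 184.] [463.4 432.  154.9  29.8  98.8]
red [311. 218.] [489.4 276.4 151.2  23.7 177.8]
vial [310.9 222.3] [[0.4897 0.277  0.036 ]]
vial [497.6 185.1] [[0.4645 0.4362 0.036 ]]
cam [0.40594201 0.28386681 0.385027  ]
```

View pics/w1.png

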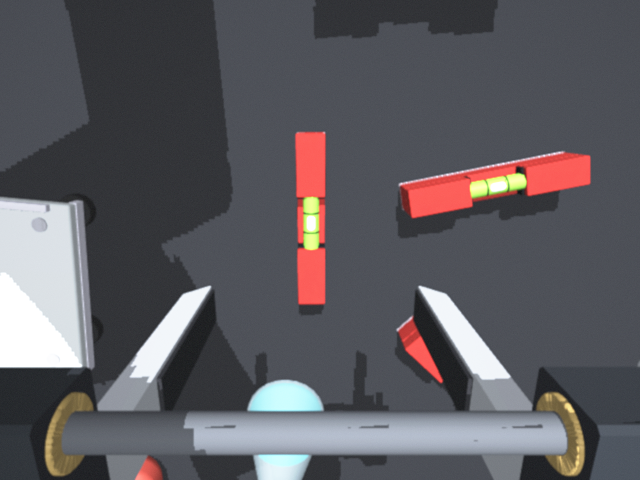

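The wrist view shows the level centred at (311,218), aligned with the tool, with the neighbours clear of the fingers. I'll shift -2.5 mm in y and descend.

Request:
{"name": "carry_out", "arguments": {
  "motion": "0 -0.0125 0.2 0 0 0 1; 0 0 0.2 0 0 0 1; 0 0 0.2 0 0 0 1; 0 0 0.2 0 0 0 1; 0 0 0.1 0 0 0 1; 0 0 0.08 0 0 0 1; 0 0 0 0 0 0 1; 0 0 0 0 0 0 0; 0 0 0 0 0 0 0; 0 0 0 0 0 0 0; 0 0 0 0 0 0 0; 0 0 0 0 0 0 0"
}}

```text
time: 3.12
tool_pos: [0.4895, 0.2768, 0.0096]
ee_rot: [3.141, 0.0, 3.098]
wrist_force: [-0.8, 0.3, -0.3]
width: 0.0475
finger_force: 0.0
```

Request:
{"name": "carry_out", "arguments": {
  "motion": "0 0 0 0 0 0 0; 0 0 -0.05 0 0 0 0; 0 0 -0.15 0 0 0 0; 0 0 -0.25 0 0 0 0; 0 0 -0.25 0 0 0 0; 0 0 -0.25 0 0 0 0; 0 0 -0.1 0 0 0 0; 0 0 0 0 0 0 0"
}}

```text
time: 4.12
tool_pos: [0.4905, 0.2773, 0.2227]
ee_rot: [3.139, 0.005, 3.098]
wrist_force: [-1.0, -1.0, -0.9]
width: 0.0001
finger_force: 0.0
```

The fingers were still closing when I lifted, so nothing was gripped. I'll check the level's pose.

Request:
{"name": "carry_out", "arguments": {
  "motion": "0 0 0 0 0 0 1; 0 0 0 0 0 0 1; 0 0 0 0 0 0 1; 0 0 0 0 0 0 1; 0 0 0 0 0 0 1; 0 0 0 0 0 0 1; 0 0 0 0 0 0 1; 0 0 0 0 0 0 1; 0 0 0 0 0 0 1; 0 0 0 0 0 0 1"
}}

```text
time: 5.38
tool_pos: [0.4894, 0.2768, 0.2195]
ee_rot: [3.142, -0.0, 3.098]
wrist_force: [-0.2, 0.1, -0.8]
width: 0.0934
finger_force: 0.0
```

```bash
cat >> h.py <<'E'
def look(z=.04):
    s=imaging.snapshot("wrist");h=hsv(s);H,S,V=[h[:,:,i] for i in range(3)]
    red=((H<8)|(H>172))&(S>150)&(V>60); yg=(H>25)&(H<60)&(S>130)&(V>90)
    m=cv2.morphologyEx((red|yg).astype(np.uint8),cv2.MORPH_CLOSE,np.ones((9,9)))
    for c in blobs(m,400): print("red",c.mean(0).round(),rect(s,c,z))
    k=cv2.morphologyEx(yg.astype(np.uint8),cv2.MORPH_CLOSE,np.ones((15,15)))
    for c in blobs(k,50): print("vial",c.mean(0).round(1),ray(s,c.mean(0),z-.004).round(4))
    o=readout.get_obs();print(np.round(o["tool_pos"],4),np.round(o["ee_rot"],3),o["width"],o["joint_positions"][5])
    return s
E
python3 -c "
from h import *
s=look()"
```

```text
red [418. 342.] [620.7 372.1  72.   19.1  21.5]
red [492. 182.] [463.4 431.7 155.7  29.6  98.7]
red [313. 214.] [489.5 276.7 150.3  24.2 177.6]
vial [313.3 218.4] [[0.4895 0.2768 0.036 ]]
vial [493.1 182.9] [[0.4644 0.4361 0.036 ]]
[0.4894 0.2768 0.2195] [3.142 0.    3.098] 0.09384824468630286 -1.1135703956678493
```

The level hasn't moved. Descending again, and this time I'll wait for the grip.

Request:
{"name": "carry_out", "arguments": {
  "motion": "0 0 0.22 0 0 0 1; 0 0 0.22 0 0 0 0.7; 0 0 0.22 0 0 0 0.7; 0 0 0.2 0 0 0 0.7; 0 0 0.12 0 0 0 0.7; 0 0 0.07 0 0 0 0.7; 0 0 0 0 0 0 0.5; 0 0 0 0 0 0 0; 0 0 0 0 0 0 0; 0 0 0 0 0 0 0; 0 0 0 0 0 0 0; 0 0 0 0 0 0 0"
}}

```text
time: 6.92
tool_pos: [0.4899, 0.2764, 0.0102]
ee_rot: [-3.141, 0.001, 3.098]
wrist_force: [-0.7, -2.0, 3.4]
width: 0.0234
finger_force: 30.0
```

Request:
{"name": "carry_out", "arguments": {
  "motion": "0 0 0 0 0 0 0; 0 0 0 0 0 0 0; 0 0 0 0 0 0 0; 0 0 0 0 0 0 0"
}}

```text
time: 7.42
tool_pos: [0.4898, 0.2764, 0.0103]
ee_rot: [-3.141, 0.001, 3.098]
wrist_force: [-1.6, -2.9, 5.4]
width: 0.0235
finger_force: 30.0
```

Request:
{"name": "carry_out", "arguments": {
  "motion": "0 0 -0.04 0 0 0 0; 0 0 -0.12 0 0 0 0; 0 0 -0.2 0 0 0 0; 0 0 -0.2 0 0 0 0; 0 0 -0.2 0 0 0 0; 0 0 -0.16 0 0 0 0; 0 0 -0.08 0 0 0 0; 0 -0.1 0 0 0 0 0; 0 -0.2 0 0 0 0 0; 0 -0.2 0 0 0 0 0"
}}

```text
time: 8.68
tool_pos: [0.4836, 0.1747, 0.2066]
ee_rot: [-3.14, -0.005, 3.099]
wrist_force: [1.4, 0.4, -3.7]
width: 0.0239
finger_force: 30.0
```

Request:
{"name": "carry_out", "arguments": {
  "motion": "-0.05 -0.24 0 0 0 0 0; -0.05 -0.24 0 0 0 0 0; -0.05 -0.24 0 0 0 0 0; -0.05 -0.24 0 0 0 0 0; -0.02 -0.18 0 0 0 0 0; 0 -0.085 0 0 0 0 0; 0 0 0 0 0 0.04 0; 0 0 0 0 0 0.08 0; 0 0 0 0 0 0.08 0; 0 0 0 0 0 0.08 0; 0 0 0 0 0 0.08 0; 0 0 0 0 0 0.08 0"
}}

```text
time: 10.18
tool_pos: [0.5173, -0.0691, 0.2079]
ee_rot: [-3.14, -0.003, 2.172]
wrist_force: [-0.3, 0.3, -4.3]
width: 0.0238
finger_force: 30.0
```

Request:
{"name": "carry_out", "arguments": {
  "motion": "0 0 0 0 0 0.08 0; 0 0 0 0 0 0.08 0; 0 0 0 0 0 0.08 0; 0 0 0 0 0 0.08 0; 0 0 0 0 0 0.072 0; 0 0 0 0 0 0.04 0; 0 0 0 0 0 0 0; 0 0 0 0 0 0 0"
}}

```text
time: 11.18
tool_pos: [0.5178, -0.0695, 0.2087]
ee_rot: [-3.14, -0.0, 1.273]
wrist_force: [-0.2, 0.4, -3.6]
width: 0.0236
finger_force: 30.0
```

```bash
python3 -c "
from h import *
s=look(.24);cv2.imwrite('pics/w2.png',s['pixels'][:,:,::-1])
s=imaging.snapshot('scene')
print(readout.get_obs()['wrist_force'],readout.get_obs()['width'])
"
```

```text
red [314. 467.] [ 498.4 -130.6   23.5   13.3  163.1]
red [314. 282.] [523.2 -48.8 110.4  23.7  73.2]
vial [314.2 331.5] [[ 0.5176 -0.0681  0.236 ]]
[ 0.518  -0.0696  0.2089] [-3.141 -0.     1.273] 0.023353969013833784 0.05549958239799369
[-0.33875423  0.08445928 -3.79021556] 0.023327920007664628
```

View pics/w2.png

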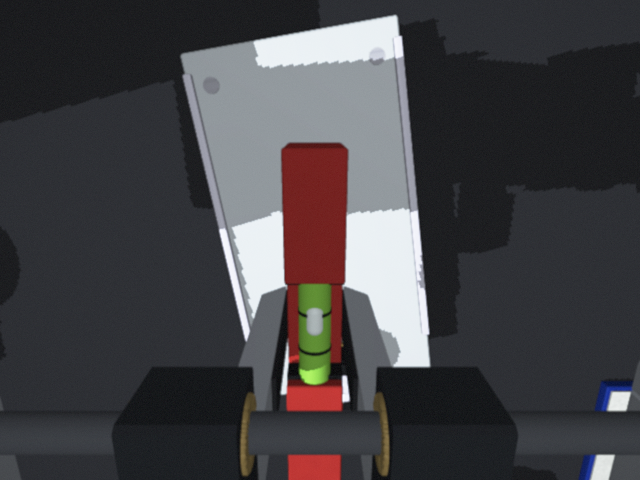

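The level is held square in the tool, and the plate's far edge runs (183,55)–(398,16). The yaw overshot slightly. I'll compute the plate pose from the far corners and the right edge, at z=0.06.

```bash
python3 -c "
from h import *
s=imaging.snapshot('wrist')
P=ray(s,[(183,55),(398,16)],.06)[:,:2]; E=ray(s,[(401,38),(430,335),(184,75),(247,335)],.066)[:,:2]
print(P.round(4),E.round(4))
e=P[0]-P[1];print(np.linalg.norm(e))
a=lambda v:np.degrees(np.arctan2(v[1],v[0]))
print(a(P[1]-P[0]),a(P[0]-P[1]),a(E[0]-E[1]),a(E[2]-E[3]))
u=np.radians((a(E[0]-E[1])+a(E[2]-E[3]))/2);d=np.array([np.cos(u),np.sin(u)])
print(P.mean(0)-.15*d,P.mean(0)-.27*d,np.degrees(u),readout.get_obs()['tool_pos'])
"
```

```text
[[0.4637 0.0834]
 [0.62   0.0622]] [[ 0.6173  0.047 ]
 [ 0.586  -0.1897]
 [ 0.4607  0.0695]
 [ 0.4332 -0.143 ]]
0.15781566694282942
-7.742827355178949 172.25717264482105 82.4496025632855 82.63038408873756
[ 0.52237578 -0.07593611] [ 0.50679568 -0.19492039] 82.53999332601153 [ 0.5182488  -0.06969349  0.20928598]
```

Request:
{"name": "carry_out", "arguments": {
  "motion": "0 0 0 0 0 -0.04 0; 0 0 0 0 0 -0.04 0; -0.02 0.02 0 0 0 0 0; 0 0 0.1 0 0 0 0; 0 0 0.16 0 0 0 0; 0 0 0.16 0 0 0 0; 0 0 0.12 0 0 0 0; 0 0 0.08 0 0 0 0; 0 0 0.04 0 0 0 0; 0 0 0 0 0 0 0; 0 0 0 0 0 0 0"
}}

```text
time: 12.7
tool_pos: [0.5227, -0.0745, 0.0787]
ee_rot: [3.139, 0.0, 1.439]
wrist_force: [-0.3, -0.2, -4.1]
width: 0.0237
finger_force: 30.0
```

Request:
{"name": "carry_out", "arguments": {
  "motion": "0 0 0.005 0 0 0 0; 0 0 0.005 0 0 0 0; 0 0 0.005 0 0 0 0; 0 0 0.005 0 0 0 0; 0 0 0 0 0 0 0; 0 0 0 0 0 0 0"
}}

```text
time: 13.45
tool_pos: [0.5218, -0.0743, 0.0734]
ee_rot: [-3.142, -0.0, 1.439]
wrist_force: [-0.1, 0.4, -3.9]
width: 0.0237
finger_force: 30.0
```

Request:
{"name": "carry_out", "arguments": {
  "motion": "0 0 0.005 0 0 0 0; 0 0 0.005 0 0 0 0; 0 0 0 0 0 0 0; 0 0 0 0 0 0 0"
}}

```text
time: 13.95
tool_pos: [0.5218, -0.0743, 0.0714]
ee_rot: [-3.142, -0.0, 1.439]
wrist_force: [-1.0, -0.4, -4.3]
width: 0.0237
finger_force: 30.0
```

Request:
{"name": "carry_out", "arguments": {
  "motion": "0 0 0.003 0 0 0 0; 0 0 0.003 0 0 0 0; 0 0 0 0 0 0 0; 0 0 0 0 0 0 0"
}}

```text
time: 14.45
tool_pos: [0.5218, -0.0743, 0.0703]
ee_rot: [3.142, -0.0, 1.439]
wrist_force: [-0.4, -0.2, -3.4]
width: 0.0233
finger_force: 30.0
```

Request:
{"name": "carry_out", "arguments": {
  "motion": "0 0 0.003 0 0 0 0; 0 0 0 0 0 0 0; 0 0 0 0 0 0 0"
}}

```text
time: 14.82
tool_pos: [0.5219, -0.0743, 0.0697]
ee_rot: [3.141, -0.0, 1.439]
wrist_force: [0.2, -0.2, -3.8]
width: 0.0239
finger_force: 30.0
```

Request:
{"name": "carry_out", "arguments": {
  "motion": "0 0 0.003 0 0 0 0; 0 0 0 0 0 0 0; 0 0 0 0 0 0 0"
}}

```text
time: 15.2
tool_pos: [0.522, -0.0744, 0.0694]
ee_rot: [3.141, 0.0, 1.439]
wrist_force: [0.2, -1.0, -1.4]
width: 0.0238
finger_force: 30.0
```

Request:
{"name": "carry_out", "arguments": {
  "motion": "0 0 0.002 0 0 0 0; 0 0 0 0 0 0 0.3; 0 0 0 0 0 0 0.3; 0 0 0 0 0 0 0.6; 0 0 0 0 0 0 0.9; 0 0 0 0 0 0 0.9; 0 0 0 0 0 0 0.9; 0 0 0 0 0 0 0.9; 0 0 0 0 0 0 0.9"
}}

```text
time: 16.32
tool_pos: [0.5218, -0.0743, 0.0687]
ee_rot: [-3.142, -0.0, 1.439]
wrist_force: [-0.1, 0.2, 0.1]
width: 0.0835
finger_force: 0.0
```

Request:
{"name": "carry_out", "arguments": {
  "motion": "0 0 -0.05 0 0 0 0.9; 0 0 -0.15 0 0 0 0.9; 0 0 -0.25 0 0 0 0.9; 0 0 -0.25 0 0 0 0.9; 0 0 -0.1 0 0 0 0.9; -0.2 0 0 0 0 0 0.9; -0.2 0 0 0 0 0 0.9; -0.1 0 0 0 0 0 0.9; 0 0 0 0 0 0 0.9; 0 0 0 0 0 0 0.9"
}}

```text
time: 17.58
tool_pos: [0.5089, -0.1725, 0.2288]
ee_rot: [3.142, -0.001, 1.44]
wrist_force: [0.1, -0.2, 0.4]
width: 0.0847
finger_force: 0.0
```

```bash
python3 -c "
from h import *
s=look(.1);cv2.imwrite('pics/w3.png',s['pixels'][:,:,::-1])
"
```

```text
red [314. 100.] [520.6 -79.8 135.7  22.4  82.6]
vial [314.4  98.3] [[ 0.5213 -0.0734  0.096 ]]
[ 0.5089 -0.1723  0.2288] [ 3.141e+00 -1.000e-03  1.441e+00] 0.08440080942088349 -0.3023241485486404
```

View pics/w3.png

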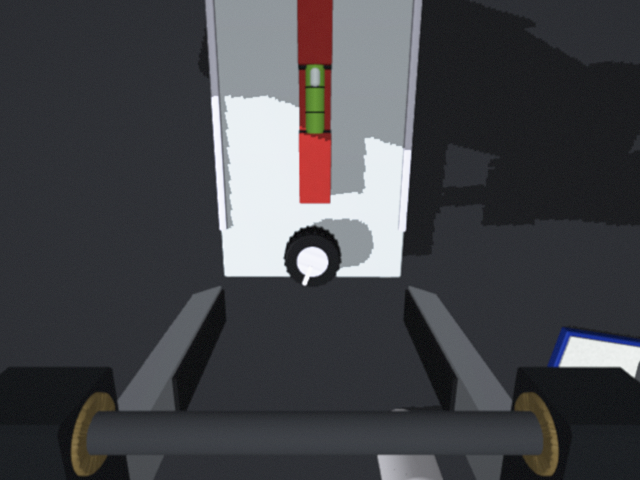

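The level lies on the plate with its bubble at the far (+y) end, about (315,76) against mid-vial at (315,99). That is roughly 15 mm, or about 3 rad of knob. The knob top is at (313,258). Next I'll compute the knob and bottle positions and a precise bubble reading.

```bash
cat >> h.py <<'E'
def bubble(s,z=.097,dbg=False):
    # profile along the vial axis; returns offset (mm) of whitish bubble from mid of the black lines, + towards plate +y
    c=np.array([.5213,-.0734]);u=np.array([np.cos(np.radians(82.5)),np.sin(np.radians(82.5))]);n=np.array([u[1],-u[0]])
    t=np.arange(-26,26.1,.25);pr=[]
    for w in np.arange(-1.5,1.6,.5):
        q=np.array([proj(s,np.r_[c+u*a/1000+n*w/1000,z]) for a in t],np.float32)
        pr.append(cv2.remap(s["pixels"],q[:,:1].copy(),q[:,1:].copy(),cv2.INTER_LINEAR)[:,0])
    p=np.mean(pr,0);return t,p
E
python3 -c "
from h import *
s=imaging.snapshot('wrist');h=hsv(s)
dark=(h[:,:,2]<60).astype(np.uint8);dark[:, :285]=0;dark[:,345:]=0;dark[:220]=0;dark[272:]=0
ys,xs=np.nonzero(dark);print(xs.min(),xs.max(),ys.min(),ys.max())
c,r=cv2.minEnclosingCircle(np.float32([(285,258),(341,258),(313,228)]));print(ray(s,[(313,258),(313,261)],.102))
t,p=bubble(s)
for a,b in zip(t[::3],p[::3]):print(a,b.astype(int),end=' ')
sc=imaging.snapshot('scene');print(ray(sc,[(182,388)],0),ray(sc,[(170,352)],.15),ray(sc,[(255,272)],.102))
"
```

```text
285 340 226 271
[[ 0.50492806 -0.19033456  0.102     ]
 [ 0.50460546 -0.19279172  0.102     ]]
-26.0 [141  41  38] -25.25 [117  34  31] -24.5 [110  54  33] -23.75 [102 102  42] -23.0 [ 99 140  53] -22.25 [ 98 146  54] -21.5 [ 98 145  54] -20.75 [ 98 144  53] -20.0 [ 99 145  54] -19.25 [ 98 145  54] -18.5 [ 99 145  54] -17.75 [ 99 145  54] -17.0 [ 99 145  55] -16.25 [ 98 144  54] -15.5 [ 99 145  55] -14.75 [ 99 145  54] -14.0 [ 98 145  54] -13.25 [ 99 145  55] -12.5 [100 146  56] -11.75 [ 99 145  54] -11.0 [ 96 142  54] -10.25 [ 82 120  46] -9.5 [57 81 34] -8.75 [58 84 35] -8.0 [ 86 126  48] -7.25 [ 99 145  54] -6.5 [100 147  56] -5.75 [ 98 145  54] -5.0 [ 99 146  55] -4.25 [ 99 145  55] -3.5 [ 99 146  55] -2.75 [ 99 146  55] -2.0 [ 99 146  55] -1.25 [ 99 146  55] -0.5 [ 99 146  55] 0.25 [ 99 145  55] 1.0 [ 99 146  55] 1.75 [ 99 146  55] 2.5 [ 99 145  54] 3.25 [ 99 145  55] 4.0 [ 99 146  55] 4.75 [ 99 146  55] 5.5 [ 99 146  55] 6.25 [ 97 144  54] 7.0 [ 81 120  46] 7.75 [60 74 56] 8.5 [107 112 114] 9.25 [148 156 157] 10.0 [163 172 172] 10.75 [169 177 179] 11.5 [170 178 179] 12.25 [171 179 180] 13.0 [170 179 180] 13.75 [170 178 180] 14.5 [170 179 180] 15.25 [170 178 180] 16.0 [170 178 179] 16.75 [170 179 180] 17.5 [170 179 179] 18.25 [171 180 181] 19.0 [167 177 175] 19.75 [149 167 147] 20.5 [118 153  95] 21.25 [100 145  58] 22.0 [ 93 128  48] 22.75 [90 77 34] 23.5 [107  38  30] 24.25 [117  32  31] 25.0 [118  34  33] 25.75 [118  34  33] [[ 0.59056379 -0.45935799  0.        ]] [[ 0.58607737 -0.45059735  0.15      ]] [[ 0.49917836 -0.18800719  0.102     ]]
```

Bubble offset is +15.0 mm, so about 2.89 rad clockwise. The knob is at (0.505, -0.193). I'll pre-rotate by -20°, descend and grip.

Request:
{"name": "carry_out", "arguments": {
  "motion": "-0.105 -0.006 0 0 0 -0.084 0.85; 0 0 0 0 0 -0.084 0.85; 0 0 0.1 0 0 0 0.85; 0 0 0.2 0 0 0 0.85; 0 0 0.2 0 0 0 0.85; 0 0 0.15 0 0 0 0.85; 0 0 0.09 0 0 0 0.85; 0 0 0.05 0 0 0 0.85; 0 0 0 0 0 0 0.7; 0 0 0 0 0 0 0.6; 0 0 0 0 0 0 0.5; 0 0 0 0 0 0 0.3"
}}

```text
time: 19.23
tool_pos: [0.5045, -0.1945, 0.0714]
ee_rot: [-3.141, 0.001, 1.791]
wrist_force: [-2.8, -0.3, 5.8]
width: 0.0432
finger_force: 30.0
```

Request:
{"name": "carry_out", "arguments": {
  "motion": "0 0 0 0 0 0 0.3; 0 0 0 0 0 0 0.3; 0 0 0 0 0 0 0.3; 0 0 0 0 0 0 0.3"
}}

```text
time: 19.73
tool_pos: [0.5045, -0.1946, 0.0714]
ee_rot: [-3.141, 0.001, 1.791]
wrist_force: [-3.3, -0.5, 4.6]
width: 0.0435
finger_force: 30.0
```

Request:
{"name": "carry_out", "arguments": {
  "motion": "0 0 0 0 0 0.04 0.3; 0 0 0 0 0 0.08 0.3; 0 0 0 0 0 0.08 0.3; 0 0 0 0 0 0.08 0.3; 0 0 0 0 0 0.08 0.3; 0 0 0 0 0 0.08 0.3; 0 0 0 0 0 0.08 0.3; 0 0 0 0 0 0.08 0.3; 0 0 0 0 0 0.08 0.3; 0 0 0 0 0 0.06 0.3; 0 0 0 0 0 0.02 0.3; 0 0 0 0 0 0 0.3"
}}

```text
time: 21.22
tool_pos: [0.5037, -0.194, 0.0714]
ee_rot: [-3.141, 0.002, 0.199]
wrist_force: [-6.9, 0.8, 6.8]
width: 0.0432
finger_force: 30.0
```

```bash
cat >> h.py <<'E'
def offs(n):
    s=imaging.snapshot(n);t,p=bubble(s)
    v=(p[:,2]>85)&(np.abs(t)<22)&(p[:,1]>100);b=t[v]
    print(n,"bubble",(b.min(),b.max(),b.mean()) if len(b) else None)
    return s,t,p
E
python3 -c "
from h import *
o=readout.get_obs();print(np.round(o['joint_positions'],3),o['ee_rot'])
for n in('wrist','scene','side'):
  s,t,p=offs(n)
  for a,b in zip(t[::6],p[::6]):print(a,b.astype(int),end=' ')
  print()
"
```

```text
[-4.720e-01  1.320e-01  1.592e+00 -1.000e-03  1.420e+00  9.000e-01] [-3.14072764e+00  2.13095525e-03  1.99035950e-01]
wrist bubble (np.float64(3.0), np.float64(7.75), np.float64(5.375))
-26.0 [110  32  30] -24.5 [110  32  30] -23.0 [107  40  30] -21.5 [ 93 139  51] -20.0 [ 93 138  50] -18.5 [ 93 138  51] -17.0 [ 93 138  51] -15.5 [ 93 138  51] -14.0 [ 93 138  51] -12.5 [ 93 138  51] -11.0 [ 93 138  51] -9.5 [ 92 136  51] -8.0 [18 22 19] -6.5 [ 92 137  50] -5.0 [ 92 138  51] -3.5 [ 92 137  50] -2.0 [ 92 137  51] -0.5 [ 91 137  50] 1.0 [ 92 137  50] 2.5 [ 94 136  56] 4.0 [149 157 158] 5.5 [162 170 171] 7.0 [163 172 172] 8.5 [0 0 0] 10.0 [0 0 0] 11.5 [0 0 0] 13.0 [0 0 0] 14.5 [0 0 0] 16.0 [0 0 0] 17.5 [0 0 0] 19.0 [0 0 0] 20.5 [0 0 0] 22.0 [0 0 0] 23.5 [0 0 0] 25.0 [0 0 0] 
scene bubble (np.float64(3.0), np.float64(16.0), np.float64(9.5))
-26.0 [147  22  17] -24.5 [145  32  19] -23.0 [138  61  16] -21.5 [125 108   9] -20.0 [111 151   4] -18.5 [104 172   3] -17.0 [102 179   2] -15.5 [102 180   0] -14.0 [103 180   0] -12.5 [103 178   3] -11.0 [ 98 171   1] -9.5 [ 85 150   2] -8.0 [ 75 131
[... 456 characters left out ...]
t64(12.75), np.float64(6.625))
-26.0 [141  79  40] -24.5 [133  99  35] -23.0 [118 120  29] -21.5 [104 140  22] -20.0 [ 97 151  19] -18.5 [ 95 152  20] -17.0 [ 94 153  20] -15.5 [ 93 149  22] -14.0 [ 89 142  23] -12.5 [ 84 134  25] -11.0 [ 81 128  27] -9.5 [ 82 130  26] -8.0 [ 83 134  24] -6.5 [ 88 142  22] -5.0 [ 93 149  26] -3.5 [ 98 155  32] -2.0 [104 159  46] -0.5 [117 163  70] 1.0 [132 171  99] 2.5 [144 176 122] 4.0 [150 177 135] 5.5 [154 177 145] 7.0 [153 174 145] 8.5 [152 174 143] 10.0 [153 177 146] 11.5 [144 175 122] 13.0 [124 165  78] 14.5 [100 152  29] 16.0 [ 98 136  24] 17.5 [102 121  29] 19.0 [107 103  34] 20.5 [115  81  37] 22.0 [123  61  39] 23.5 [131  45  41] 25.0 [131  44  42]
```

Request:
{"name": "carry_out", "arguments": {
  "motion": "0 0 0 0 0 0.04 0.3; 0 0 0 0 0 0.08 0.3; 0 0 0 0 0 0.08 0.3; 0 0 0 0 0 0.08 0.3; 0 0 0 0 0 0.08 0.3; 0 0 0 0 0 0.08 0.3; 0 0 0 0 0 0.08 0.3; 0 0 0 0 0 0.06 0.3; 0 0 0 0 0 0.03 0.3; 0 0 0 0 0 0 0.3; 0 0 0 0 0 0 0.3; 0 0 0 0 0 0 0.3"
}}

```text
time: 22.88
tool_pos: [0.504, -0.1932, 0.0714]
ee_rot: [3.141, 0.002, -1.078]
wrist_force: [-5.4, 1.5, 7.5]
width: 0.0434
finger_force: 30.0
```

Request:
{"name": "carry_out", "arguments": {
  "motion": "0 0 0 0 0 0 0.3; 0 0 0 0 0 0 0.3; 0 0 0 0 0 0 0.3; 0 0 0 0 0 0 0.3; 0 0 0 0 0 0 0.3; 0 0 0 0 0 0 0.3; 0 0 0 0 0 0 0.3; 0 0 0 0 0 0 0.3; 0 0 0 0 0 0 0.3; 0 0 0 0 0 0 0.3; 0 0 0 0 0 0 0.3"
}}

```text
time: 24.25
tool_pos: [0.504, -0.1932, 0.0714]
ee_rot: [3.141, 0.002, -1.078]
wrist_force: [-6.1, 1.4, 8.0]
width: 0.0433
finger_force: 30.0
```

```bash
python3 -c "
from h import *
o=readout.get_obs();print(np.round(o['joint_positions'],3),o['ee_rot'],o['time'])
for n in('wrist','scene','side'):
  s,t,p=offs(n)
  print([(float(a),b.astype(int).tolist()) for a,b in zip(t[::4],p[::4])] if n!='side' else '')
  if n=='scene':
    cv2.imwrite('pics/s3.png',cv2.resize(s['pixels'][180:330,200:400,::-1],None,fx=4,fy=4,interpolation=cv2.INTER_CUBIC))
"
```

```text
[-4.720e-01  1.320e-01  1.592e+00  1.000e-03  1.420e+00  2.177e+00] [ 3.14125188e+00  2.38349038e-03 -1.07821232e+00] 24.25
wrist bubble None
[(-26.0, [74, 64, 41]), (-25.0, [43, 39, 29]), (-24.0, [20, 21, 21]), (-23.0, [11, 11, 13]), (-22.0, [4, 4, 4]), (-21.0, [0, 0, 0]), (-20.0, [0, 0, 0]), (-19.0, [0, 0, 0]), (-18.0, [0, 0, 0]), (-17.0, [0, 0, 0]), (-16.0, [0, 0, 0]), (-15.0, [0, 0, 0]), (-14.0, [0, 0, 0]), (-13.0, [0, 0, 0]), (-12.0, [0, 0, 0]), (-11.0, [0, 0, 0]), (-10.0, [0, 0, 0]), (-9.0, [0, 0, 0]), (-8.0, [0, 0, 0]), (-7.0, [0, 0, 0]), (-6.0, [0, 0, 0]), (-5.0, [0, 0, 0]), (-4.0, [0, 0, 0]), (-3.0, [0, 0, 0]), (-2.0, [0, 0, 0]), (-1.0, [0, 0, 0]), (0.0, [0, 0, 0]), (1.0, [0, 0, 0]), (2.0, [0, 0, 0]), (3.0, [0, 0, 0]), (4.0, [0, 0, 0]), (5.0, [0, 0, 0]), (6.0, [0, 0, 0]), (7.0, [0, 0, 0]), (8.0, [0, 0, 0]), (9.0, [0, 0, 0]), (10.0, [0, 0, 0]), (11.0, [0, 0, 0]), (12.0, [0, 0, 0]), (13.0, [0, 0, 0]), (14.0, [0, 0, 0]), (15.0, [0, 0, 0]), (16.0, [0, 0, 0]), (17.0, [0, 0, 0]), (18.0, [0, 0, 0]), (19.0, [0, 0, 0]), (20.0, [0, 0, 0]), (21.0, [0, 0, 0]), (22.0, [0, 0, 0]), (23.0, 
[... 754 characters left out ...]
186]), (0.0, [202, 221, 194]), (1.0, [202, 220, 195]), (2.0, [203, 220, 197]), (3.0, [203, 221, 197]), (4.0, [199, 219, 189]), (5.0, [189, 214, 173]), (6.0, [173, 203, 147]), (7.0, [146, 185, 108]), (8.0, [118, 162, 68]), (9.0, [96, 145, 38]), (10.0, [86, 140, 20]), (11.0, [83, 143, 7]), (12.0, [87, 154, 1]), (13.0, [95, 169, 0]), (14.0, [101, 180, 0]), (15.0, [103, 183, 0]), (16.0, [104, 183, 1]), (17.0, [106, 183, 1]), (18.0, [105, 182, 0]), (19.0, [105, 183, 0]), (20.0, [107, 184, 1]), (21.0, [106, 181, 1]), (22.0, [103, 172, 1]), (23.0, [104, 154, 2]), (24.0, [111, 128, 5]), (25.0, [122, 98, 11]), (26.0, [134, 68, 15])]
side bubble (np.float64(-7.5), np.float64(4.25), np.float64(-1.625))
```

View pics/s3.png

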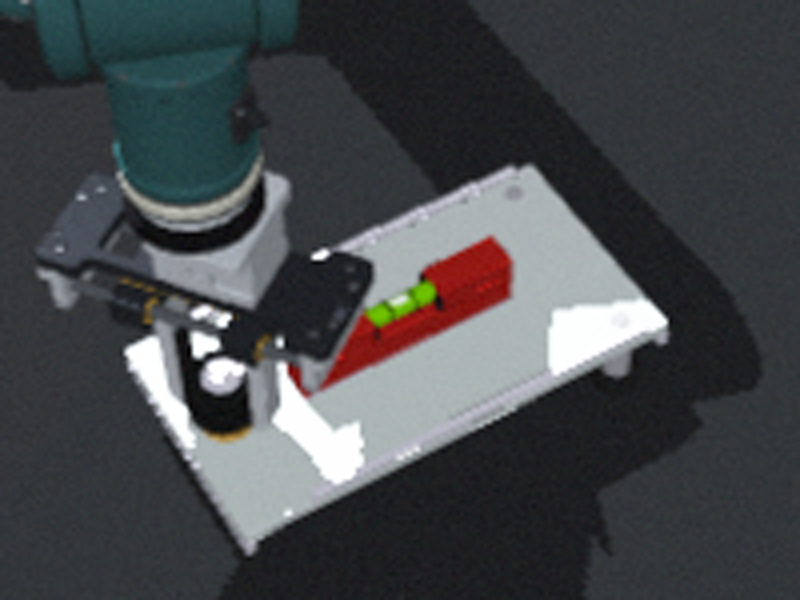

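The scene crop shows the bubble at (400,300) between the lines: lines at -7.8 and 10.6, bubble at 1.25, so essentially centred. I'll release, rise, and turn the tool so the open fingertips straddle the window and press on both solid flats.

Request:
{"name": "carry_out", "arguments": {
  "motion": "0 0 0 0 0 0 0.65; 0 0 0 0 0 0 0.65; 0 0 0 0 0 0 0.65; 0 0 0 0 0 0 0.65; 0 0 0 0 0 0 0.65; 0 0 -0.05 0 0 0 0.65; 0 0 -0.15 0 0 0 0.65; 0 0 -0.2 0 0 0 0.65; 0 0 -0.18 0 0 0 0.65; 0 0 -0.06 0 0 -0.06 0.7; 0 0 0 0 0 -0.08 0.7; 0 0 0 0 0 -0.08 0.7"
}}

```text
time: 25.9
tool_pos: [0.5051, -0.1943, 0.2]
ee_rot: [-3.141, -0.002, -0.612]
wrist_force: [0.1, -0.0, -0.5]
width: 0.0661
finger_force: 0.0
```

Request:
{"name": "carry_out", "arguments": {
  "motion": "0 0 0 0 0 -0.08 0.7; 0 0 0 0 0 -0.08 0.7; 0 0 0 0 0 -0.072 0.7; 0.009 -0.1 0 0 0 0 0.7; 0 -0.2 0 0 0 0 0.7; 0 -0.2 0 0 0 0 0.7; 0 -0.1 0 0 0 0 0.7; 0 0 0 0 0 0 0.7; 0 0 0 0 0 0 0.7; 0 0 0 0 0 0 0.7"
}}

```text
time: 27.15
tool_pos: [0.5222, -0.0761, 0.1987]
ee_rot: [3.141, -0.0, -0.133]
wrist_force: [0.4, 0.4, -0.2]
width: 0.0657
finger_force: 0.0
```

```bash
python3 -c "
from h import *
s=look(.1);cv2.imwrite('pics/w4.png',s['pixels'][:,:,::-1])
s,t,p=offs('wrist')
print([(float(a),b.astype(int).tolist()) for a,b in zip(t[::3],p[::3]) if abs(a)<13])
for n in ('scene','side'): offs(n)
"
```

```text
red [312. 239.] [525.3 -74.3 148.2  29.9  82.4]
vial [312.5 242.3] [[ 0.5223 -0.0739  0.096 ]]
[ 0.5222 -0.0761  0.1987] [ 3.142  0.    -0.133] 0.0656108360258913 1.451717992358587
wrist bubble (np.float64(-21.75), np.float64(7.0), np.float64(-7.293181818181818))
[(-12.5, [177, 238, 103]), (-11.75, [176, 238, 103]), (-11.0, [177, 239, 103]), (-10.25, [170, 235, 99]), (-9.5, [121, 173, 75]), (-8.75, [92, 131, 60]), (-8.0, [144, 205, 86]), (-7.25, [184, 236, 133]), (-6.5, [217, 238, 208]), (-5.75, [233, 241, 239]), (-5.0, [240, 245, 245]), (-4.25, [243, 246, 247]), (-3.5, [244, 247, 247]), (-2.75, [244, 247, 247]), (-2.0, [244, 247, 247]), (-1.25, [244, 247, 247]), (-0.5, [244, 247, 247]), (0.25, [244, 247, 247]), (1.0, [244, 247, 247]), (1.75, [244, 247, 247]), (2.5, [244, 247, 247]), (3.25, [242, 245, 247]), (4.0, [237, 242, 244]), (4.75, [227, 238, 231]), (5.5, [202, 235, 177]), (6.25, [178, 235, 118]), (7.0, [152, 219, 88]), (7.75, [91, 134, 54]), (8.5, [54, 80, 34]), (9.25, [87, 128, 49]), (10.0, [100, 147, 55]), (10.75, [101, 148, 56]), (11.5, [101, 148, 56]), (12.25, [100, 148, 55])]
scene bubble (np.float64(-5.75), np.float64(7.75), np.float64(1.0))
side bubble (np.float64(-9.25), np.float64(4.5), np.float64(-2.375))
```

View pics/w4.png

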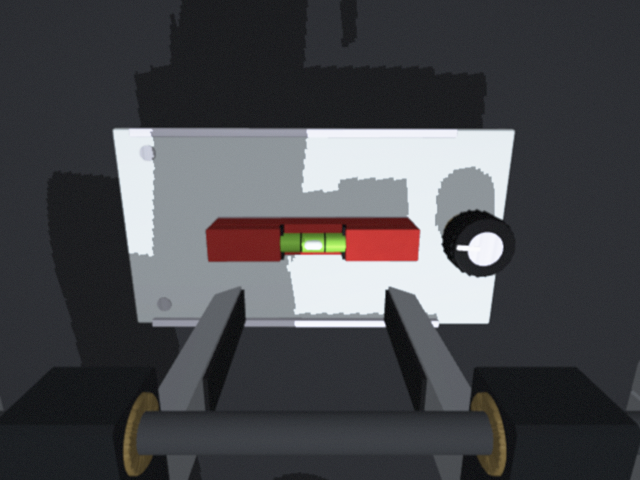

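The level is in the middle of the plate. The bubble spans -7.0 to 5.7 between lines at -8.9 and 8.5, about -0.5 mm off centre. The open fingers straddle the window, so I'll descend to press.

Request:
{"name": "carry_out", "arguments": {
  "motion": "0 -0.01 0.05 0 0 0 0.7; 0 0 0.12 0 0 0 0.7; 0 0 0.14 0 0 0 0.7; 0 0 0.1 0 0 0 0.7; 0 0 0.04 0 0 0 0.7; 0 0 0.01 0 0 0 0.7; 0 0 0 0 0 0 0.7; 0 0 0 0 0 0 0.7; 0 0 0 0 0 0 0.7"
}}

```text
time: 28.48
tool_pos: [0.523, -0.0735, 0.1074]
ee_rot: [3.141, -0.001, -0.131]
wrist_force: [0.6, 0.6, 0.3]
width: 0.0657
finger_force: 0.0
```

Request:
{"name": "carry_out", "arguments": {
  "motion": "0 0 0.005 0 0 0 0.7; 0 0 0.005 0 0 0 0.7; 0 0 0.005 0 0 0 0.7; 0 0 0 0 0 0 0.7; 0 0 0 0 0 0 0.7"
}}

```text
time: 29.1
tool_pos: [0.5225, -0.0734, 0.1036]
ee_rot: [-3.142, 0.0, -0.131]
wrist_force: [0.5, -0.3, -0.2]
width: 0.0655
finger_force: 0.0
```

Request:
{"name": "carry_out", "arguments": {
  "motion": "0 0 0.005 0 0 0 0.7; 0 0 0.005 0 0 0 0.7; 0 0 0 0 0 0 0.7; 0 0 0 0 0 0 0.7"
}}

```text
time: 29.6
tool_pos: [0.5225, -0.0734, 0.1017]
ee_rot: [-3.141, 0.0, -0.131]
wrist_force: [0.2, -0.3, -0.2]
width: 0.0658
finger_force: 0.0
```

Request:
{"name": "carry_out", "arguments": {
  "motion": "0 0 0.004 0 0 0 0.7; 0 0 0 0 0 0 0.7; 0 0 0 0 0 0 0.7"
}}

```text
time: 29.98
tool_pos: [0.5225, -0.0734, 0.1008]
ee_rot: [-3.141, 0.0, -0.131]
wrist_force: [0.9, -0.6, 0.4]
width: 0.066
finger_force: 0.0
```

Request:
{"name": "carry_out", "arguments": {
  "motion": "0 0 0.003 0 0 0 0.7; 0 0 0 0 0 0 0.7; 0 0 0 0 0 0 0.7"
}}

```text
time: 30.35
tool_pos: [0.5226, -0.0734, 0.1003]
ee_rot: [-3.142, -0.0, -0.131]
wrist_force: [0.2, 0.1, 0.1]
width: 0.0658
finger_force: 0.2
```

Request:
{"name": "carry_out", "arguments": {
  "motion": "0 0 0.003 0 0 0 0.7; 0 0 0 0 0 0 0.7; 0 0 0 0 0 0 0.7"
}}

```text
time: 30.72
tool_pos: [0.5227, -0.0734, 0.1003]
ee_rot: [3.142, -0.001, -0.131]
wrist_force: [-1.2, 0.3, 4.2]
width: 0.0658
finger_force: 2.5
```

Request:
{"name": "carry_out", "arguments": {
  "motion": "0 0 0.003 0 0 0 0.7; 0 0 0 0 0 0 0.7; 0 0 0 0 0 0 0.7; 0 0 0 0 0 0 0.7"
}}

```text
time: 31.22
tool_pos: [0.5227, -0.0734, 0.1003]
ee_rot: [3.141, -0.001, -0.131]
wrist_force: [-2.7, 0.5, 7.6]
width: 0.0657
finger_force: 3.6
```

Request:
{"name": "carry_out", "arguments": {
  "motion": "-0.0015 0 0.003 0 0 0 0.7; 0 0 0 0 0 0 0.7; 0 0 0 0 0 0 0.7; 0 0 0 0 0 0 0.7"
}}

```text
time: 31.72
tool_pos: [0.5227, -0.0734, 0.1002]
ee_rot: [3.142, -0.002, -0.131]
wrist_force: [-3.4, -0.1, 9.0]
width: 0.0658
finger_force: 4.5
```

```bash
python3 -c "
from h import *
o=readout.get_obs();print(o['wrist_force'],o['wrist_torque'])
"
```

```text
[-3.4291359  -0.08675814  9.0163466 ] [ 0.14719549  0.72785775 -0.00979508]
```

Request:
{"name": "carry_out", "arguments": {
  "motion": "-0.003 0 0.0015 0 0 0 0.7; 0 0 0 0 0 0 0.7; 0 0 0 0 0 0 0.7; 0 0 0 0 0 0 0.7; 0 0 0 0 0 0 0.7; 0 0 0 0 0 0 0.7; 0 0 0 0 0 0 0.7; 0 0 0 0 0 0 0.7; 0 0 0 0 0 0 0.7; 0 0 0 0 0 0 0.7; 0 0 0 0 0 0 0.7; 0 0 0 0 0 0 0.7"
}}

```text
time: 33.22
tool_pos: [0.5227, -0.0734, 0.1002]
ee_rot: [3.142, -0.003, -0.131]
wrist_force: [-2.2, 1.4, 9.4]
width: 0.066
finger_force: 4.6
```

```bash
python3 -c "
from h import *
s,t,p=offs('wrist');cv2.imwrite('pics/w5.png',s['pixels'][:,:,::-1])
print([(float(a),b.astype(int).tolist()) for a,b in zip(t[::3],p[::3]) if abs(a)<13])
for i in range(4):
  o=readout.get_obs();print(o['wrist_force'],o['wrist_torque']);imaging.snapshot('side')
offs('scene');offs('side')
"
```

```text
wrist bubble (np.float64(-21.75), np.float64(5.75), np.float64(-7.911764705882353))
[(-12.5, [165, 229, 96]), (-11.75, [165, 229, 96]), (-11.0, [165, 230, 96]), (-10.25, [155, 219, 90]), (-9.5, [92, 131, 60]), (-8.75, [63, 83, 48]), (-8.0, [143, 205, 84]), (-7.25, [169, 228, 110]), (-6.5, [197, 223, 187]), (-5.75, [219, 228, 226]), (-5.0, [229, 234, 235]), (-4.25, [232, 237, 237]), (-3.5, [233, 238, 238]), (-2.75, [233, 237, 238]), (-2.0, [233, 238, 238]), (-1.25, [233, 237, 238]), (-0.5, [233, 237, 238]), (0.25, [233, 237, 238]), (1.0, [233, 237, 238]), (1.75, [229, 233, 234]), (2.5, [223, 229, 229]), (3.25, [210, 216, 217]), (4.0, [166, 174, 175]), (4.75, [149, 158, 156]), (5.5, [120, 145, 107]), (6.25, [97, 139, 59]), (7.0, [89, 131, 48]), (7.75, [48, 68, 30]), (8.5, [38, 53, 26]), (9.25, [81, 119, 45]), (10.0, [94, 138, 51]), (10.75, [94, 138, 51]), (11.5, [93, 137, 52]), (12.25, [93, 137, 51])]
[-1.30490107  0.46362924  8.2013298 ] [0.13432236 0.53928717 0.0511354 ]
[-1.2108797   0.75840506  9.40291148] [0.13991939 0.57818944 0.01103736]
[-0.60314055  0.0576931   9.30475239] [ 0.10723014  0.50270192 -0.01116382]
[-2.16922992  0.97807805  9.21465544] [ 0.05606703  0.51940407 -0.03051548]
scene bubble (np.float64(-5.75), np.float64(7.5), np.float64(0.875))
side bubble (np.float64(-5.0), np.float64(21.75), np.float64(8.375))
```

View pics/w5.png

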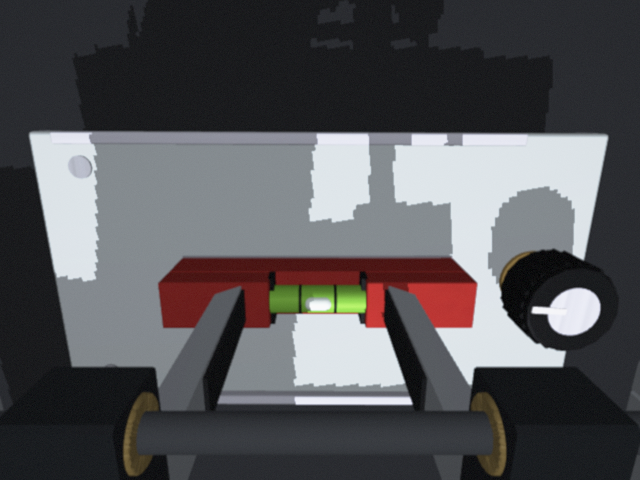

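Both fingertips rest on the solid flats at about 9 N, and the bubble at (318,300) stays between the lines. I'll add a touch more force, then hand in.

Request:
{"name": "carry_out", "arguments": {
  "motion": "-0.001 0 0.002 0 0 0 0.7; 0 0 0 0 0 0 0.7; 0 0 0 0 0 0 0.7; 0 0 0 0 0 0 0.7; 0 0 0 0 0 0 0.7; 0 0 0 0 0 0 0.7; 0 0 0 0 0 0 0.7; 0 0 0 0 0 0 0.7"
}}

```text
time: 34.58
tool_pos: [0.5227, -0.0734, 0.1002]
ee_rot: [3.141, -0.004, -0.131]
wrist_force: [-2.5, 0.5, 10.2]
width: 0.0655
finger_force: 5.1
```

```bash
python3 -c "
from h import *
f=[]
for i in range(4): imaging.snapshot('side');f.append(readout.get_obs()['wrist_force'])
print(np.mean(f,0)); offs('scene')
if 8.5<np.mean(f,0)[2]<14: print(robot.close_job())
"
```

```text
[-2.41077913  0.54579964 10.22142737]
scene bubble (np.float64(-5.75), np.float64(7.75), np.float64(1.0))
the job is handed in; nothing more can be done
None
```

The job is handed in at about 35 s: the level lies mid-plate, the bubble rests between the lines (about 0.5 mm off centre), and the fingertips are still pressing at about 10 N; the first grasp closed too late, was repeated, and moved nothing.

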